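# Slide the collar along the bent mirror arm and press the end bush home

### The job

Slide the loose collar along the bent mirror arm, round both bends, up to the black bush near the far end, and with the collar push that bush fully home against the end flange. Work gently, feeling your way: never force the collar against the rod or ram the end, do not push the bush with the fingers, and leave the other parts on the table alone. Then let go, with the collar resting up against the bush.

Things in the scene. Friction and masses are not known exactly. Their poses are not given: they have to be found in the camera images.
- collar_mid (a point): centre of the loose aluminium collar (short thick tube) threaded on the rod: outside diameter 46 mm, bore 22 mm, 22 mm long, 0.1 to 0.22 kg. x axis: along the bore; it can roll about x. On the 14 mm rod it hangs with its centre 4 mm below the rod's axis and has 4 mm of play to either side. It is best pinched from above by its round outside, across the rod
- rod_root (a point): point on the rod's axis where the rod leaves the square clamp block (36 x 34 x 32 mm), 130 mm above the table (fixed). x axis: along the first straight towards the rod's free end, z up. From here the rod (bright steel, 14 mm round, level, without supports beyond the block) runs straight for 72 to 122 mm, then come bend 1 (to the right), a middle straight and bend 2 (to the left)
- bush_face (a point): centre of the near face of the black round bush (32 mm diameter, 12 mm long) on the rod's last straight, 130 mm above the table. x axis: along the last straight to the rod's end. The collar touches when its centre is 11 mm before this point. The bush fits tightly: it slides under about 5 N and stays where left, up to the fixed end flange (30 mm diameter)
- collar: the collar itself (same place and axes as point collar_mid)
- bush: the bush itself (same place and axes as point bush_face)
- bracket: mirror arm: steel foot 100 x 120 x 12 mm, post, clamp block, bent rod, end flange; rigid, fixed to the table. Origin on the table under the block, 18 mm behind rod_root; x along the first straight, z up. Each bend takes 44 mm of rod and turns 50 to 87 degrees, the middle straight is 36 to 56 mm, the last 50 to 105 mm to the bush; hand bent, each rod differs, exact shape unmeasured
- gauge: bystander: loose dial gauge lying face up, 84 mm diameter, 30 mm high, with a short brass stem; origin under its centre
- hub: bystander: loose turned steel flange hub, 96 mm diameter, 50 mm high; origin under its centre
- carton: bystander: loose small cardboard box 130 x 90 x 60 mm; origin under its centre
- flange_face (a point): centre of the near face of the fixed end flange (dark steel disc, 30 mm diameter, 8 mm thick) at the rod's end, 130 mm above the table; same axes as bush_face. The bush is fully home when bush_face is 12 mm (the bush's length) before this point; at the start it is 19 to 24 mm before it

How it is judged:
On the way, in this order (a step that is already met when the one before it is completed fails the run):
1. the collar has been slid round both bends up to the bush (less than 8 mm gap) (distance between collar_mid and bush_face below 0.019 m).
2. the bush has been pushed home with the collar (within 1.5 mm of the end flange) (distance between bush_face and flange_face below 0.0135 m), for 0.2 s.
At the end, for the whole second after the job is handed in: The bush is home, its near face within 13.5 mm of the end flange's face (12 mm is touching), the collar rests on the rod with its centre within 17 mm of the bush's face centre (11.7 mm is touching), still and released (distance between bush_face and flange_face below 0.0135 m and distance between collar_mid and bush_face below 0.017 m and linear speed of collar below 0.02 m/s and contact force between the fingers and collar below 0.1 N).
It fails at once if the collar is forced or wedged against the rod, bush or end with more than 25 N (all its contacts together) (contact force between collar and bracket above 25 N).
It fails at once if the fingers push the bush (more than 3 N) (contact force between the fingers and bush above 3 N).
It fails at once if the robot strikes the mirror arm with more than 25 N (contact force between any of the fingers, the arm and bracket above 25 N).
It fails at once if a bystander part is moved by more than 15 mm (distance of any of gauge, hub, carton from where it was at the start of the episode above 0.015 m).
It also fails if it takes over 70 s, if anything falls off the work surface, if the arm or the gripper's body presses on something with over 40 N, if the wrist force passes 120 N, or if a joint passes its speed limit or range.

### The arm

A 6-joint arm with a two-finger parallel gripper is mounted at the origin on the work surface. World frame = base frame: x ahead of the robot, y to its left, z up, the work surface at z = 0. Lengths are in m, angles in rad, forces in N, time in s.
With the tool pointing down it reaches from about 0.25 to 0.8 m from the base axis. Payload 8.5 kg.
Tool frame: the origin (TCP) lies on the mounting face of the last link; the fingertips stand r.tcp_to_tips ahead of it and the grasp point (between the pads) lies 155 mm ahead of it (r.tcp_to_tips is the distance from the TCP to the fingertips, in m); y points along the fingers, z is the direction in which the jaws open and shut, and the axes are right-handed (so a half turn about y gives the same grasp; the last joint's range is limited). The gripper opens to 85 mm and grips with 20 to 120 N. Pads are 22 mm wide; open, the fingers measure 114 mm over their backs; the gripper's body (76 mm by 85 mm) begins 54 mm behind the grasp point. The pads swing forward as they close: fully open they stand 13 mm farther back than shut.
Start: joints at [-1.337, 0.238, -0.013, 1.319, 0, 1.571], TCP at [0.122, -0.511, 0.405] pointing down, gripper open.
Joint ranges: [-2.66, 2.66], [-1.03, 1.9], [-1.14, 1.46], [-1.82, 2.27], [-1.45, 1.34], [-3.14, 3.14]. Speed limits (rad/s): [2.22, 2.22, 2.79, 3.14, 3.14, 3.14].

### API

Orientations are given as a unit quaternion [x, y, z, w].
In Python, from cell import sensors, eyes, finish_job, r gives the robot as it stands.
- The arm moves only by the shell command python3 -m inch 'ROWS' [FORCE]. ROWS is JSON, a list that holds one entry, the list of rows, each a list of 5 numbers: the shift along the world's x, y, z in units of 40 mm (1.0 is 40 mm), then the turn about the world's z in units of 6 degrees (1.0 is 6 degrees), then the closure, from 0 (fully open) to 1 (shut). A call has 1 to 8 rows; each row is the pose to reach, as a shift and turn from the pose commanded when the call began; what a row does not reach only later rows make up. A row lasts 1/8 s, in which the tool goes at most 62.5 mm and 10.7 degrees, less where a joint would pass 70% of its speed; a pose out of reach is approached as far as the arm can. A call with a gripper value outside its range is refused whole. The fingers move at their own pace and stop on an object; FORCE is the grip in N (left out, the last holds). Time passes only in rows, so rows that repeat a pose let the fingers close. It gives the time, the measured TCP pose, the force and the opening at its end, in the units of the state.
- sensors.state(): the state, without advancing time (a new reading comes with each control period).
- eyes.camera(name): name is "scene" or "side" or "wrist"; returns the picture (420x560x3 uint8, red, green, blue); there is no depth.
- eyes.get_calibration(name): a dict with "K" (3x3 intrinsics, pixels), "R" (3x3) and "t" (3): a world point X has camera coordinates R X + t. Camera axes: x right, y down, z forward; pixel columns grow to the right and rows downward; lengths in m; the calibration is good to about 2 mm. The wrist camera is an equidistant fisheye: a pixel r from the principal point sees the ray r / f radians off the axis. A picture is of the moment at which its call begins: read the wrist's pose just before it. get_calibration takes no time and is no camera call; for the wrist camera it gives the pose at the moment of the call.
- finish_job(): hands the job in, once; it reports no verdict.
The state is a dict: "time_s": time; "joint_pos": joint angles; "qvel": joint speeds; "tau": joint torques, N m; "tcp_pos": TCP position; "tool_rot": TCP orientation; "ft_force": force on the tool from outside, world axes, zero at the start; "ft_torque": the same for the moment, N m; "gripper_width": finger opening in m.
Only numpy, scipy, OpenCV 4.12 (cv2) and the standard library are available. Lean on these libraries where they do the work, as an engineer would, in place of code of your own. Each camera call takes 0.05 s, during which the arm holds its last target.

## Working session

There is one attempt and no reset: what is moved stays moved. The work goes in short steps, Python scripts to look and compute and a shell command to move; the robot and the scene stay as the last step left them, time stands still between calls to the robot, and variables do not carry over. Pictures are saved under pics/ and viewed, and the job is handed in when it is done.

```bash
ls; mkdir -p pics; cat > h.py <<'E'
import numpy as np, cv2
from cell import sensors, eyes, finish_job, r
def snap(name,fn):
    c=eyes.get_calibration(name); im=eyes.camera(name)
    cv2.imwrite('pics/'+fn+'.png',cv2.cvtColor(im,cv2.COLOR_RGB2BGR)); 
    np.savez('pics/'+fn+'.npz',im=im,K=c['K'],R=c['R'],t=c['t']); return im,c
def load(fn): return np.load('pics/'+fn+'.npz')
def ray(c,uv,fish=False):
    K,R,t=map(np.array,(c['K'],c['R'],c['t']))
    x=(uv[0]-K[0,2])/K[0,0]; y=(uv[1]-K[1,2])/K[1,1]
    if fish:
        th=np.hypot(x,y); s=np.sin(th)/th if th>1e-9 else 1; d=np.array([x*s,y*s,np.cos(th)])
    else: d=np.array([x,y,1.])
    d=R.T@d; return -R.T@t, d/np.linalg.norm(d)
def onz(c,uv,z,fish=False):
    o,d=ray(c,uv,fish); return o+d*(z-o[2])/d[2]
def proj(c,X,fish=False):
    K,R,t=map(np.array,(c['K'],c['R'],c['t'])); p=R@np.array(X)+t
    if fish:
        rr=np.hypot(p[0],p[1]); th=np.arctan2(rr,p[2]); q=p[:2]/max(rr,1e-9)*th
    else: q=p[:2]/p[2]
    return K[0,0]*q[0]+K[0,2],K[1,1]*q[1]+K[1,2]
def tri(rays):
    A=0;b=0
    for o,d in rays:
        P=np.eye(3)-np.outer(d,d);A=A+P;b=b+P@o
    x=np.linalg.solve(A,b); return x,[np.linalg.norm((np.eye(3)-np.outer(d,d))@(x-o)) for o,d in rays]
E
python3 - <<'E'
from h import *
for n in ('scene','side','wrist'):
    im,c=snap(n,n+'0'); print(n,np.round(c['K'],1).tolist(),np.round(c['R'],3).tolist(),np.round(c['t'],3).tolist())
print(sensors.state(), r.tcp_to_tips)
E
```

```text
pics
scene [[462.0, 0.0, 282.1], [0.0, 462.0, 201.7], [0.0, 0.0, 1.0]] [[0.037, 0.999, 0.016], [0.78, -0.019, -0.625], [-0.625, 0.035, -0.78]] [-0.054, -0.357, 1.517]
side [[392.5, 0.0, 280.1], [0.0, 392.5, 207.0], [0.0, 0.0, 1.0]] [[-0.902, -0.431, 0.0], [-0.298, 0.624, -0.723], [0.311, -0.652, -0.691]] [0.509, 0.222, 0.718]
wrist [[325.2, 0.0, 279.5], [0.0, 325.2, 211.3], [0.0, 0.0, 1.0]] [[0.231, -0.973, -0.002], [-0.921, -0.22, 0.322], [-0.314, -0.072, -0.947]] [-0.523, -0.042, 0.381]
{'time_s': 0.15, 'joint_pos': array([-1.33699267e+00,  2.38679269e-01, -1.40426625e-02,  1.31921014e+00,
       -5.38417420e-06,  1.57079034e+00]), 'qvel': array([ 0.00080656, -0.00098212,  0.00319374,  0.00131621, -0.00056967,
        0.00040315]), 'tau': array([-3.95666893e-04, -5.39079201e+01,  3.46598196e+01,  1.44736154e-02,
        6.41928750e-06,  4.34872277e-06]), 'tcp_pos': array([ 0.12160387, -0.51060231,  0.40421315]), 'tool_rot': array([-0.08252474,  0.70267883, -0.70188166,  0.08242729]), 'ft_force': array([-0.14184623, -0.18800798, -0.22721141]), 'ft_torque': array([-0.0418696 ,  0.00731799,  0.00657326]), 'gripper_width': 0.08534774335214129} 0.1734
```

View pics/scene0.png

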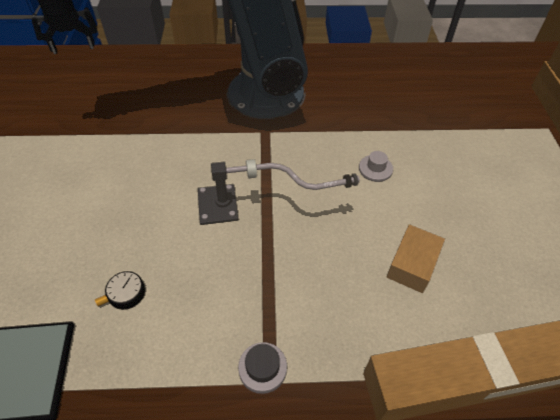

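View pics/side0.png

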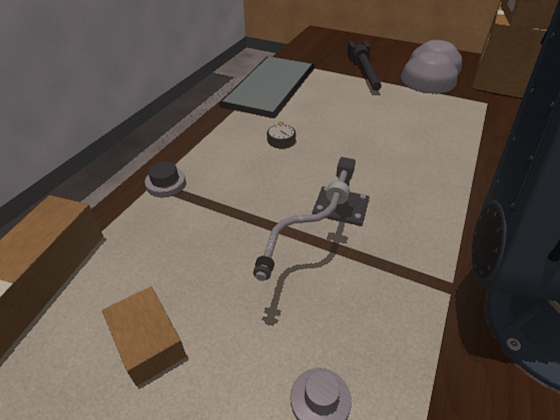

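View pics/wrist0.png

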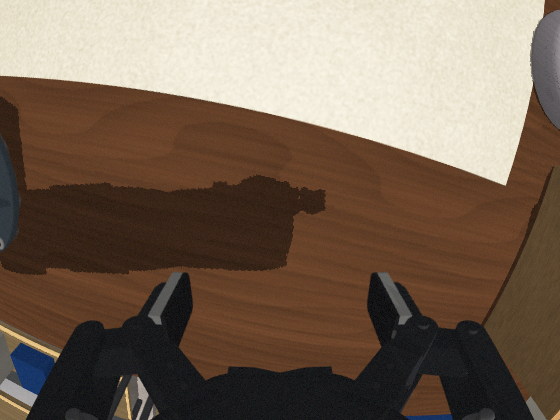

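Scene: block at about (219,170), collar (251,169), rod to the right, bush and flange near (350,180). Side: collar (338,191), bush/flange (263,265). Next I'll zoom in.

```bash
python3 - <<'E'
from h import *
a=load('scene0');im=a['im'][140:220,195:375,::-1];cv2.imwrite('pics/z1.png',cv2.resize(im,None,fx=4.4,fy=4.4,interpolation=cv2.INTER_CUBIC))
a=load('side0');im=a['im'][150:290,230:380,::-1];cv2.imwrite('pics/z2.png',cv2.resize(im,None,fx=4.2,fy=4.2,interpolation=cv2.INTER_CUBIC))
for uv in [(220,172),(252,169),(262,168),(285,168),(302,183),(315,187),(348,181),(355,180)]: print(uv,np.round(onz(load('scene0'),uv,.13),4))
E
```

```text
(220, 172) [ 0.4672 -0.1156  0.13  ]
(252, 169) [ 0.4591 -0.0382  0.13  ]
(262, 168) [ 0.4563 -0.0138  0.13  ]
(285, 168) [0.4575 0.0425 0.13  ]
(302, 183) [0.5071 0.081  0.13  ]
(315, 187) [0.5203 0.1111 0.13  ]
(348, 181) [0.5032 0.1919 0.13  ]
(355, 180) [0.5004 0.2091 0.13  ]
```

View pics/z1.png

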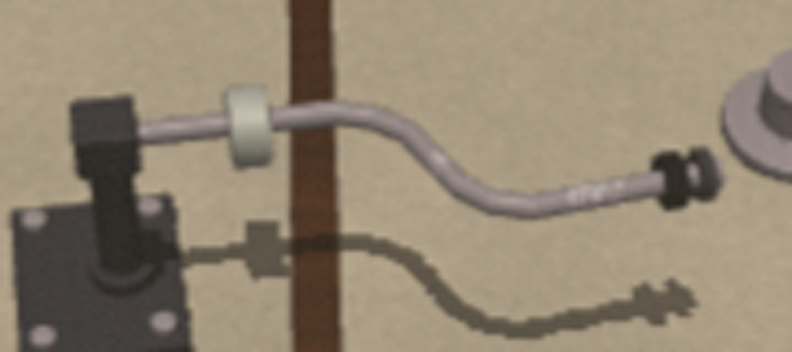

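View pics/z2.png

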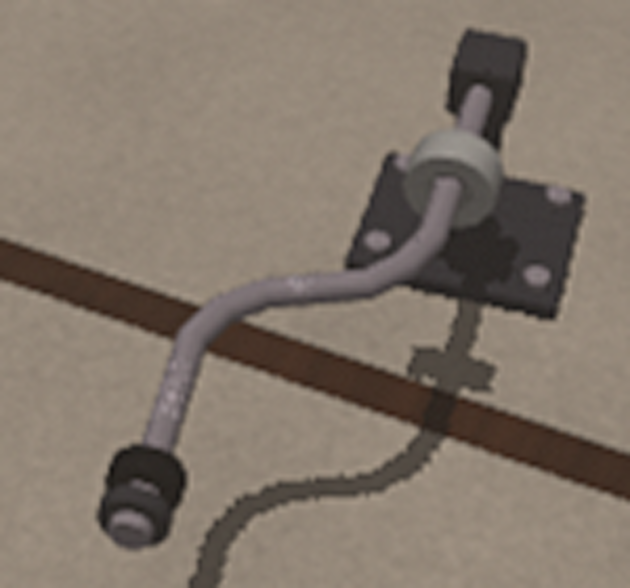

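```bash
python3 -m inch '[[[0.6,1.2,0,1,0],[1.3,2.4,0,2,0],[2,3.6,0,3,0],[2.7,4.8,0,4,0],[3.4,6,0,5,0],[4.1,7.2,0,6,0],[4.8,8.4,0,7,0],[5.4,9.6,0,8,0]]]'; python3 -m inch '[[[0.6,1,0,1,0],[1.2,2,0,2,0],[1.8,3,0,3,0],[2.4,3.5,0,4,0],[3,3.5,0,4.8,0],[3,3.5,0,4.8,0],[3,3.5,0,4.8,0]]]'; python3 - <<'E'
from h import *
im,c=snap('wrist','w1');print(sensors.state()['time_s'])
E
```

```text
time_s: 1.15
tcp_pos: [0.3382, -0.125, 0.4047]
tool_rot: [0.362, -0.607, 0.608, -0.362]
ft_force: [1.6, -0.4, 0.2]
gripper_width: 0.0852
time_s: 2.02
tcp_pos: [0.4569, 0.0131, 0.4044]
tool_rot: [0.501, -0.5, 0.499, -0.5]
ft_force: [0.3, -0.5, -0.3]
gripper_width: 0.0851
2.075
```

View pics/w1.png

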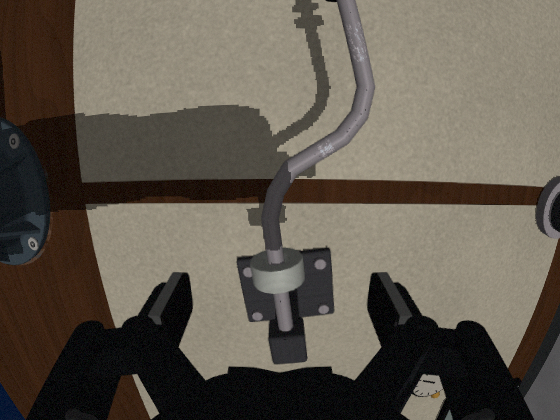

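Wrist view: block (287,340), collar (278,270), bends at about (285,180) and (365,95), with the bush cut off at the top. I'll move 80 mm along +y for a second view.

```bash
python3 -m inch '[[[0,1,0,0,0],[0,2,0,0,0],[0,2.2,0,0,0],[0,2.2,0,0,0]]]'; python3 - <<'E'
from h import *
im,c=snap('wrist','w2');print(sensors.state()['time_s'])
E
```

```text
time_s: 2.58
tcp_pos: [0.4571, 0.1012, 0.4048]
tool_rot: [0.501, -0.499, 0.499, -0.501]
ft_force: [0.2, 0.1, -0.3]
gripper_width: 0.085
2.625
```

View pics/w2.png

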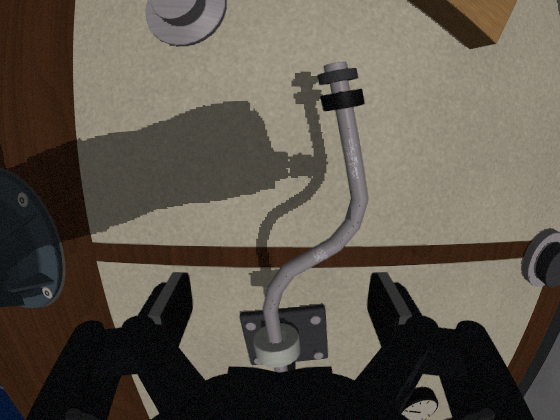

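```bash
python3 - <<'E'
from h import *
for n in('w1','w2'):
    a=load(n);im=a['im'].astype(int);m=((im[...,0]-im[...,2]<14)&(im.max(2)>75)&(im.max(2)<250)).astype(np.uint8)
    m=cv2.morphologyEx(m,cv2.MORPH_OPEN,np.ones((3,3)))
    k,l,s,ce=cv2.connectedComponentsWithStats(m)
    for i in range(1,k):
        if s[i,4]>300: print(n,i,s[i],ce[i])
    cv2.imwrite(f'pics/m{n}.png',m*255)
    print([im[y,x].tolist() for x,y in((350,60),(345,170),(278,270),(275,220),(275,330))])
x=np.hstack([cv2.imread('pics/mw1.png'),cv2.imread('pics/mw2.png')]);cv2.imwrite('pics/mm.png',cv2.resize(x,None,fx=.7,fy=.7))
E
```

```text
w1 1 [ 288    0   87  181 3511] [343.7336941   97.49615494]
w1 111 [543 183  17  56 389] [550.31362468 214.42416452]
w1 116 [ 243  260   61   71 1765] [278.63909348 288.11784703]
w1 119 [ 525  336   35   84 1775] [546.39211268 388.36957746]
[[151, 144, 126], [166, 159, 140], [75, 73, 71], [61, 58, 58], [13, 15, 18]]
w2 1 [ 146    0   79   45 2460] [182.06219512  19.6101626 ]
w2 8 [ 263  107  105  237 4059] [324.28381375 225.60014782]
w2 77 [528 233  32  54 431] [539.88399072 258.60324826]
w2 84 [ 524  335   36   85 1809] [546.33443892 387.82531786]
w2 85 [254 341  46  31 787] [277.75476493 357.07623888]
[[154, 149, 128], [137, 130, 117], [66, 63, 61], [79, 75, 66], [125, 121, 125]]
```

View pics/mm.png

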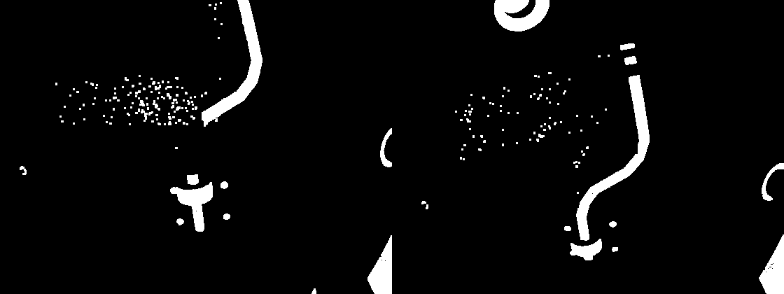

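```bash
cat > mid.py <<'E'
from h import *
def midline(n,labels,z=.13):
    a=load(n);im=a['im'].astype(int);m=((im[...,0]-im[...,2]<14)&(im.max(2)>75)).astype(np.uint8)
    m=cv2.morphologyEx(m,cv2.MORPH_OPEN,np.ones((3,3)))
    k,l,s,ce=cv2.connectedComponentsWithStats(m)
    out=[]
    for x,y in labels:
        i=l[y,x]; assert i
        for v in range(s[i,1]+2,s[i,1]+s[i,3]-2):
            u=np.where(l[v]==i)[0]; out.append((u[0]*.5+u[-1]*.5,v,len(u)))
    P=np.array([onz(a,(u,v),z,True) for u,v,_ in out]); return np.array(out),P
E
python3 - <<'E'
from mid import *
o,P=midline('w2',[(350,150)]);
for a,b in list(zip(o,P))[::6]: print(a,np.round(b[:2]*1e3,1))
o1,P1=midline('w1',[(350,60),(282,310)]);
print()
for a,b in list(zip(o1,P1))[::6]: print(a,np.round(b[:2]*1e3,1))
np.save('w2P.npy',P);np.save('w1P.npy',P1)
for n in('scene0','side0'):
    a=load(n);im=np.ascontiguousarray(a['im'][...,::-1]);im=cv2.resize(im,None,fx=4,fy=4)
    for p in P[::6]:
        u,v=proj(a,p);cv2.circle(im,(int(4*u+2),int(4*v+2)),3,(0,0,255),-1)
    for p in P1[::6]:
        u,v=proj(a,p);cv2.circle(im,(int(4*u+2),int(4*v+2)),2,(0,255,0),-1)
    cv2.imwrite(f'pics/ov_{n}.png',im[560:880,780:1500] if n=='scene0' else im[600:1160,920:1520])
E
```

```text
[346.5 109.   14. ] [506.  183.4]
[346. 115.  17.] [505.7 178.8]
[347.5 121.   16. ] [507.  174.3]
[348. 127.  17.] [507.6 169.7]
[349.5 133.   16. ] [508.9 165.2]
[350.5 139.   16. ] [509.9 160.6]
[351.5 145.   16. ] [510.9 156. ]
[352.5 151.   16. ] [511.9 151.4]
[353.5 157.   16. ] [512.9 146.7]
[354.5 163.   16. ] [513.9 142. ]
[355.5 169.   16. ] [515.  137.3]
[356.5 175.   16. ] [516.1 132.6]
[357.5 181.   16. ] [517.2 127.8]
[358.5 187.   16. ] [518.4 122.9]
[359.5 193.   16. ] [519.6 118. ]
[360. 199.  15.] [520.4 113.1]
[358.5 205.   16. ] [519.5 108. ]
[357.5 211.   14. ] [519.1 102.9]
[356.5 217.   12. ] [518.7  97.8]
[352.5 223.   16. ] [515.7  92.6]
[349. 229.  19.] [513.2  87.4]
[344. 235.  19.] [509.4  82. ]
[338.5 241.   20. ] [505.1  76.7]
[330. 247.  25.] [498.3  71.2]
[321.5 253.   28. ] [491.4  65.7]
[310.5 259.   28. ] [482.4  60.2]
[300. 265.  27.] [473.7  54.5]
[291. 271.  23.] [466.2  48.7]
[284.5 277.   18. ] [460.7  42.7]
[280. 283.  17.] [456.8  36.6]
[276. 289.  17.] [453.3  30.3]
[274. 295.  15.] [451.5  23.9]
[271.5 301.   16. ] [449.3  17.4]
[270.5 307.   16. ] [448.3  10.6]
[270.5 313.   14. ] [448.2   3.7]
[271.5 319.   14. ] [449.1  -3.3]
[272.5 325.   14. ] [449.9 -10.6]
[273.5 331.   14. ] [450.8 -18.1]
[274.5 337.   14. ] [451.7 -25.9]Traceback (most recent call last):
  File "<stdin>", line 4, in <module>
  File "mid.py", line 8, in midline
    i=l[y,x]; assert i
                     ^
AssertionError
```

```bash
python3 - <<'E'
from mid import *
o,P=midline('w2',[(350,150)]);
o1,P1=midline('w1',[(350,60),(284,320)]);
for a,b in list(zip(o1,P1))[::6]: print(a,np.round(b[:2]*1e3,1))
np.save('w2P.npy',P);np.save('w1P.npy',P1)
# height: same image bend point? fit z by consistency of middle straight/bends
from scipy.optimize import minimize_scalar
a1,a2=load('w1'),load('w2')
def cost(z):
    A=np.array([onz(a2,(u,v),z,True)[:2] for u,v,_ in o]);B=np.array([onz(a1,(u,v),z,True)[:2] for u,v,_ in o1 if v<170])
    d=np.interp(B[:,1],A[::-1,1],A[::-1,0])-B[:,0]; return np.mean(d**2)
q=minimize_scalar(cost,bounds=(.1,.16),method='bounded');print('z',q.x,q.fun**.5,cost(.13)**.5)
for n in('scene0','side0'):
    a=load(n);im=np.ascontiguousarray(a['im'][...,::-1]);im=cv2.resize(im,None,fx=4,fy=4)
    for p in P[::6]:
        u,v=proj(a,p);cv2.circle(im,(int(4*u+2),int(4*v+2)),3,(0,0,255),-1)
    for p in P1[::6]:
        u,v=proj(a,p);cv2.circle(im,(int(4*u+2),int(4*v+2)),2,(0,255,0),-1)
    cv2.imwrite(f'pics/ov_{n}.png',im[560:880,780:1500] if n=='scene0' else im[600:1160,920:1520])
a=load('w2');im=a['im'][50:130,300:390,::-1];cv2.imwrite('pics/z3.png',cv2.resize(im,None,fx=7,fy=7,interpolation=cv2.INTER_CUBIC))
E
```

```text
Traceback (most recent call last):
  File "mid.py", line 8, in midline
    i=l[y,x]; assert i
                     ^
AssertionError
```

```bash
python3 - <<'E'
from mid import *
o,P=midline('w2',[(350,150)]);
o1,P1=midline('w1',[(360,60)]);
for a,b in list(zip(o1,P1))[::8]: print(a,np.round(b[:2]*1e3,1))
np.save('w2P.npy',P);np.save('w1P.npy',P1)
from scipy.optimize import minimize_scalar
a1,a2=load('w1'),load('w2')
def cost(z):
    A=np.array([onz(a2,(u,v),z,True)[:2] for u,v,_ in o]);B=np.array([onz(a1,(u,v),z,True)[:2] for u,v,_ in o1 if v<170])
    d=np.interp(B[:,1],A[::-1,1],A[::-1,0])-B[:,0]; return np.mean(d**2)
q=minimize_scalar(cost,bounds=(.1,.16),method='bounded');print('z',q.x,q.fun**.5,cost(.13)**.5)
for n in('scene0','side0'):
    a=load(n);im=np.ascontiguousarray(a['im'][...,::-1]);im=cv2.resize(im,None,fx=4,fy=4)
    for p in P[::6]:
        u,v=proj(a,p);cv2.circle(im,(int(4*u+2),int(4*v+2)),3,(0,0,255),-1)
    for p in P1[::6]:
        u,v=proj(a,p);cv2.circle(im,(int(4*u+2),int(4*v+2)),2,(0,255,0),-1)
    cv2.imwrite(f'pics/ov_{n}.png',im[560:880,780:1500] if n=='scene0' else im[600:1160,920:1520])
a=load('w2');im=a['im'][50:130,300:390,::-1];cv2.imwrite('pics/z3.png',cv2.resize(im,None,fx=7,fy=7,interpolation=cv2.INTER_CUBIC))
a=load('w1');im=a['im'][235:365,230:340,::-1];cv2.imwrite('pics/z4.png',cv2.resize(im,None,fx=4.5,fy=4.5,interpolation=cv2.INTER_CUBIC))
E
```

```text
[347.5   2.   16. ] [506.1 179.2]
[349.5  10.   16. ] [507.5 172.7]
[351.5  18.   16. ] [509.  166.2]
[353.5  26.   16. ] [510.4 159.8]
[355.  34.  17.] [511.5 153.5]
[357.  42.  17.] [513.  147.3]
[359.  50.  17.] [514.5 141.1]
[360.5  58.   16. ] [515.7 134.9]
[362.5  66.   16. ] [517.3 128.8]
[364.  74.  17.] [518.5 122.7]
[366.  82.  17.] [520.2 116.7]
[365.5  90.   16. ] [519.9 110.5]
[364.  98.  17.] [518.9 104.3]
[362. 106.  17.] [517.5  98.1]
[359. 114.  19.] [515.3  91.9]
[354. 122.  21.] [511.6  85.6]
[348. 130.  21.] [507.2  79.3]
[338.5 138.   28. ] [500.1  73. ]
[327. 146.  33.] [491.4  66.6]
[314. 154.  33.] [481.7  60.3]
[302.5 162.   30. ] [473.1  54.1]
[299. 170.  21.] [470.5  47.9]
[292.5 178.    4. ] [465.6  41.6]
z 0.1314608045391483 0.0006900361021315466 0.0007758022998069138
```

View pics/ov_scene0.png

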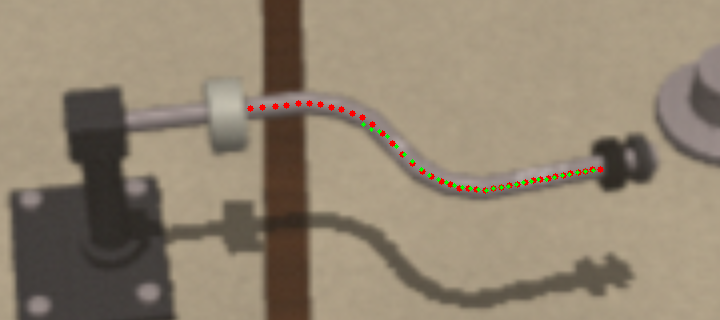

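View pics/ov_side0.png

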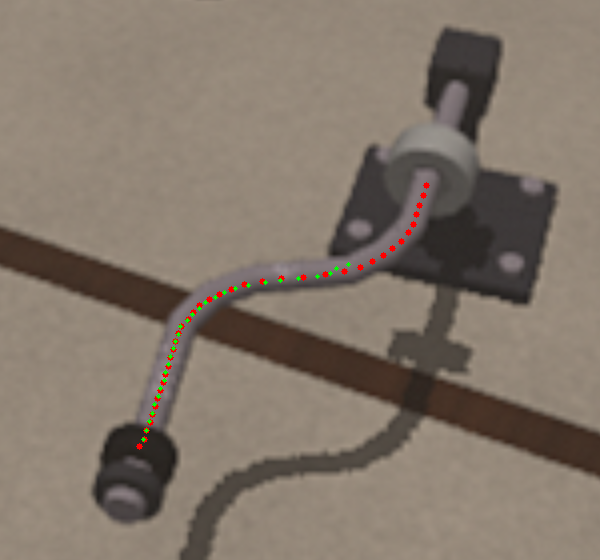

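View pics/z3.png

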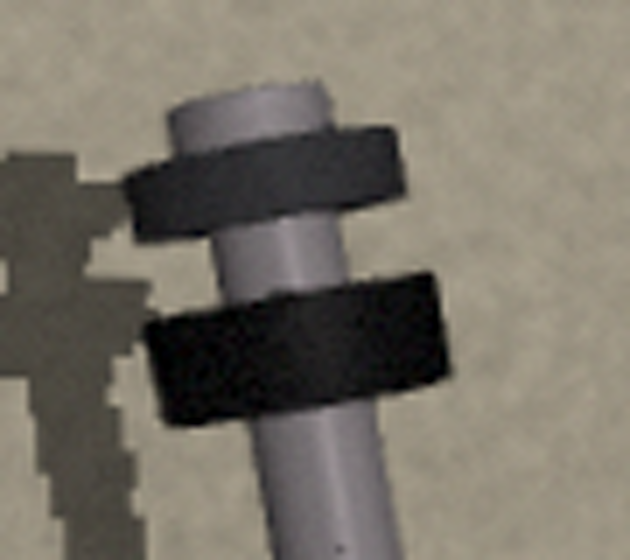

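View pics/z4.png

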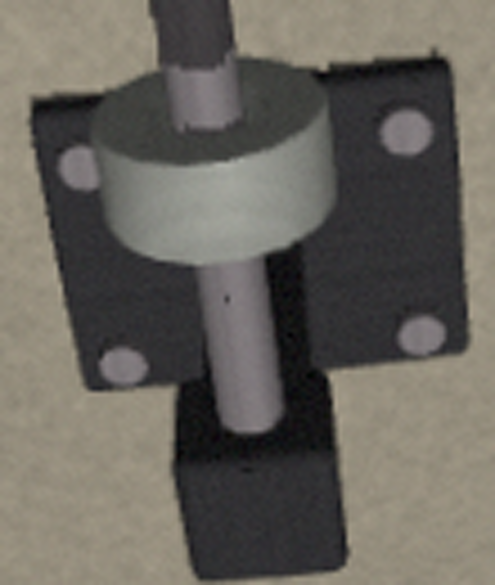

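```bash
cat > path.py <<'E'
from mid import *
def fitline(P):
    P=np.asarray(P)[:,:2]; vx,vy,x,y=cv2.fitLine(P.astype(np.float32)*1000,cv2.DIST_HUBER,0,.01,.01).ravel(); d=np.array([vx,vy]); 
    if d[1]<0:d=-d
    return np.array([x,y])/1000,d
o,P=midline('w2',[(350,150)]); o1,P1=midline('w1',[(360,60)])
s=lambda o,P,a,b:[p for q,p in zip(o,P) if a<=q[1]<=b]
L=[fitline(s(o,P,315,338)),fitline(s(o,P,248,260)+s(o1,P1,143,155)),fitline(s(o,P,115,190)+s(o1,P1,4,75))]
def inter(a,b):
    t=np.linalg.solve(np.array([a[1],-b[1]]).T,b[0]-a[0]);return a[0]+t[0]*a[1]
h=[np.arctan2(l[1][1],l[1][0]) for l in L]
c1,c2=inter(L[0],L[1]),inter(L[1],L[2]); th1,th2=h[0]-h[1],h[2]-h[1]
def arc(c,ha,hb):
    th=abs(hb-ha);R=.044/th;T=R*np.tan(th/2);return R,T
R1,T1=arc(c1,h[0],h[1]);R2,T2=arc(c2,h[1],h[2])
u=lambda a:np.array([np.cos(a),np.sin(a)])
A=c1-T1*u(h[0]); B=c1+T1*u(h[1]); C=c2-T2*u(h[1]); D=c2+T2*u(h[2])
Lm=np.dot(C-B,u(h[1]))
S0=.12 # arclength at A
def at(s):
    s=s-S0
    if s<0: return A+s*u(h[0]),h[0]
    if s<.044:
        a=h[0]-s/R1; return A+R1*(np.array([np.sin(h[0]),-np.cos(h[0])])-np.array([np.sin(a),-np.cos(a)])),a
    s-=.044
    if s<Lm: return B+s*u(h[1]),h[1]
    s-=Lm
    if s<.044:
        a=h[1]+s/R2; return C+R2*(np.array([np.sin(a),-np.cos(a)])-np.array([np.sin(h[1]),-np.cos(h[1])])),a
    s-=.044
    return D+s*u(h[2]),h[2]
E
python3 - <<'E'
from path import *
print(np.degrees(h),A,B,C,D,'R',R1,R2,'Lm',Lm)
for k in range(0,360,20):
    p,a=at(k/1000);print(k,np.round(p*1e3,1),round(np.degrees(a),1))
a1,a2=load('w1'),load('w2')
for n,a in(('w1',a1),('w2',a2)):
    im=cv2.resize(np.ascontiguousarray(a['im'][...,::-1]),None,fx=1.4,fy=1.4)
    for k in range(0,340,5):
        q=proj(a,[*at(k/1000)[0],.131],True);cv2.circle(im,(int(1.4*q[0]),int(1.4*q[1])),1,(0,0,255),-1)
    cv2.imwrite('pics/p_%s.png'%n,im)
print('root',onz(a1,(285.5,330.6),.13,True))
# collar edges in w1: near/far top rim
for uv in [(250.0,282),(304,281),(279,292),(278,249)]: print(uv,onz(a1,uv,.126,True),onz(a1,uv,.149,True))
print('bush',onz(a2,(344,107.5),.13,True))
E
```

```text
[ 96.65106   32.907654 102.574524] [0.44753376 0.01166904] [0.4653303  0.04945335] [0.5048538  0.07502973] [0.52051276 0.11328836] R 0.03954941 0.0361867 Lm 0.047077138
0 [ 461.4 -107.5] 96.7
20 [459.1 -87.7] 96.7
40 [456.8 -67.8] 96.7
60 [454.5 -47.9] 96.7
80 [452.2 -28.1] 96.7
100 [449.9  -8.2] 96.7
120 [447.5  11.7] 96.7
140 [450.2  31.3] 67.7
160 [462.1  47.1] 38.7
180 [478.8  58.1] 32.9
200 [495.6  69. ] 32.9
220 [511.7  80.7] 47.0
240 [520.7  98.3] 78.7
260 [519.4 118.1] 102.6
280 [515.1 137.6] 102.6
300 [510.7 157.1] 102.6
320 [506.4 176.7] 102.6
340 [502.  196.2] 102.6
root [ 0.46149957 -0.10523047  0.13      ]
(250.0, 282) [ 0.42963678 -0.05282553  0.126     ] [ 0.43208253 -0.03887809  0.149     ]
(304, 281) [ 0.47734373 -0.05163582  0.126     ] [ 0.47535158 -0.03779905  0.149     ]
(279, 292) [ 0.45529519 -0.06316831  0.126     ] [ 0.45535408 -0.04825874  0.149     ]
(278, 249) [ 0.45444114 -0.02017285  0.126     ] [ 0.45457949 -0.00926291  0.149     ]
bush [0.50403596 0.18440749 0.13      ]
```

View pics/p_w1.png

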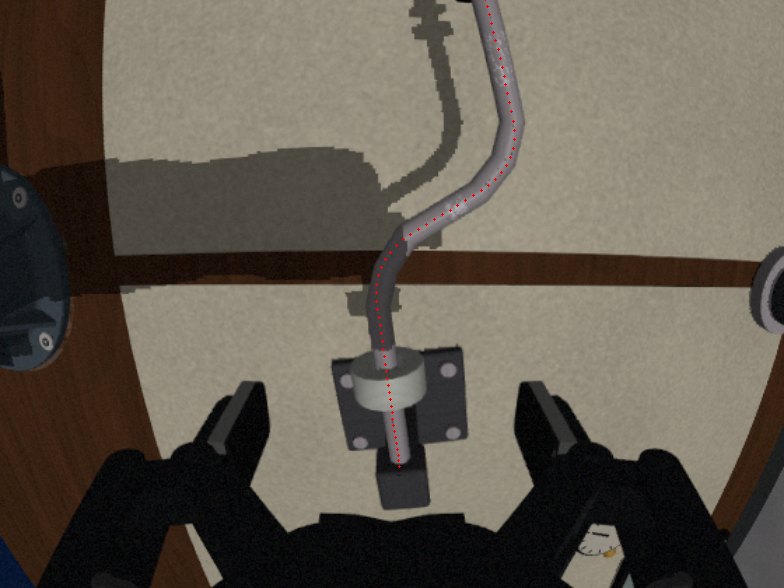

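View pics/p_w2.png

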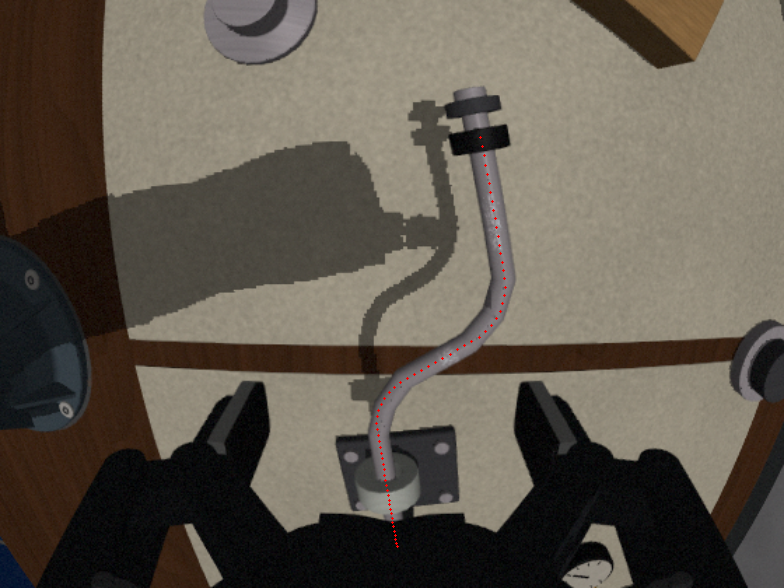

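```bash
python3 -m inch '[[[-0.1,-1.2,0,0.5,0],[-0.1,-2.4,0,1.1,0],[-0.1,-3.48,0,1.1,0],[-0.1,-3.48,-0.8,1.1,0],[-0.1,-3.48,-1.5,1.1,0],[-0.1,-3.48,-1.8,1.1,0],[-0.1,-3.48,-1.8,1.1,0],[-0.1,-3.48,-1.8,1.1,0]]]'; python3 - <<'E'
from h import *
from scipy.spatial.transform import Rotation as Ro
im,c=snap('wrist','w3');s=sensors.state();print(np.round(Ro.from_quat(s['tool_rot']).as_matrix(),4),s['tcp_pos'])
print(s['joint_pos'])
E
```

```text
time_s: 3.62
tcp_pos: [0.4539, -0.038, 0.3336]
tool_rot: [-0.529, 0.469, -0.47, 0.529]
ft_force: [-0.2, 0.0, -0.1]
gripper_width: 0.0856
[[ 1.184e-01  1.500e-03  9.930e-01]
 [-9.930e-01 -2.000e-04  1.184e-01]
 [ 4.000e-04 -1.000e+00  1.500e-03]] [ 0.45398351 -0.03791935  0.33368275]
[-8.33096296e-02  1.56994371e-01 -3.05976704e-01  1.10631114e+00
 -7.77931320e-05  1.36878276e+00]
```

View pics/w3.png

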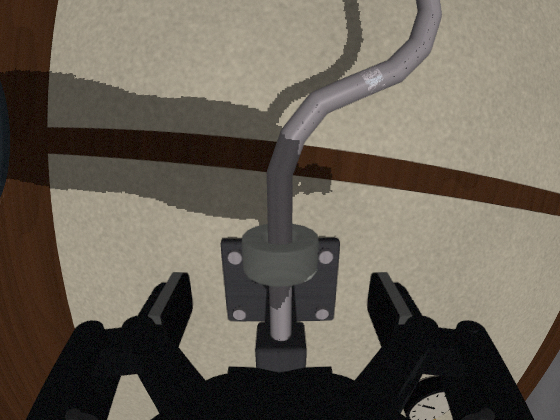

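```bash
python3 - <<'E'
from h import *
a=load('w3')
im=a['im'][210:350,215:345,::-1];cv2.imwrite('pics/z5.png',cv2.resize(im,None,fx=4.2,fy=4.2,interpolation=cv2.INTER_CUBIC))
for v in (254,258,283,286): print(v,onz(a,(280,v),.149,True))
for uv in ((243,262),(318,262)): print(uv,onz(a,uv,.126,True))
E
```

```text
254 [ 0.4526978  -0.02981068  0.149     ]
258 [ 0.45297709 -0.03215635  0.149     ]
283 [ 0.45480937 -0.04754015  0.149     ]
286 [ 0.4550405  -0.04948011  0.149     ]
(243, 262) [ 0.43224374 -0.04930367  0.126     ]
(318, 262) [ 0.47792415 -0.0439437   0.126     ]
```

View pics/z5.png

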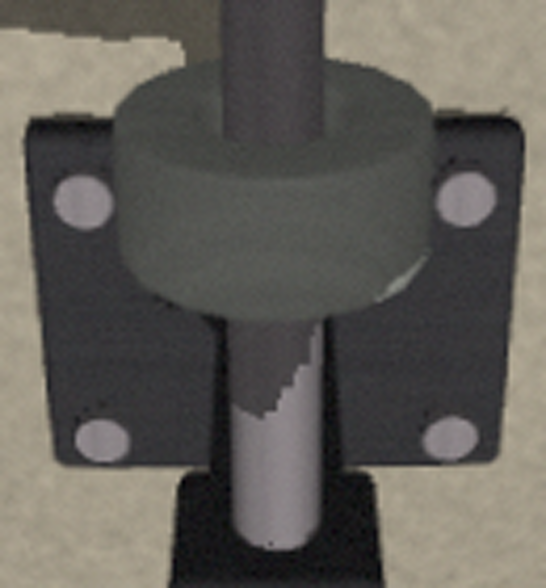

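```bash
python3 -m inch '[[[0,-0.03,-0.5,0,0],[0,-0.03,-1,0,0],[0,-0.03,-1.3,0,0],[0,-0.03,-1.37,0,0],[0,-0.03,-1.37,0,0.3],[0,-0.03,-1.37,0,0.3],[0,-0.03,-1.37,0,0.4],[0,-0.03,-1.37,0,0.4]]]' 30;  python3 - <<'E'
from h import *
im,c=snap('wrist','w4');snap('side','s4')
E
```

```text
time_s: 4.68
tcp_pos: [0.4537, -0.0391, 0.2781]
tool_rot: [-0.529, 0.469, -0.47, 0.529]
ft_force: [-0.5, 0.3, 0.2]
gripper_width: 0.0519
```

View pics/w4.png

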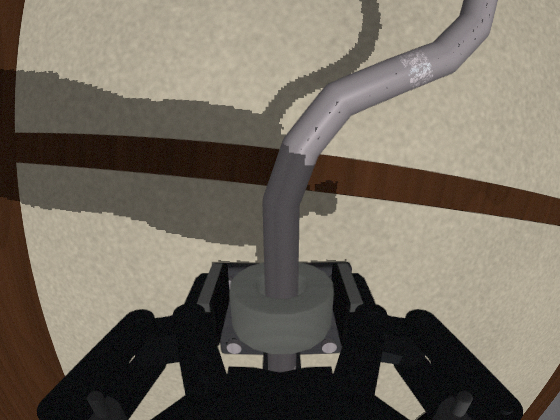

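View pics/s4.png

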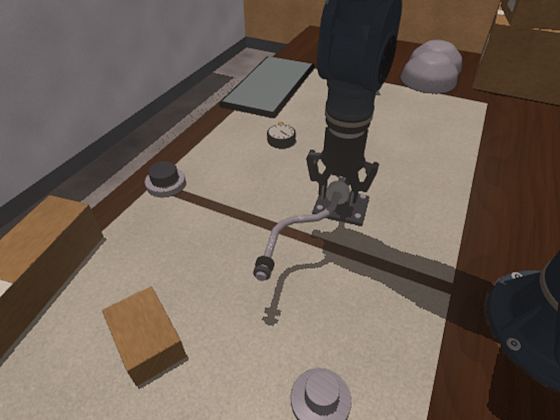

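The collar sits centred between the pads (collar 230–333, pads 219–345). I'll close now.

```bash
python3 -m inch '[[[0,0,0,0,0.5],[0,0,0,0,0.6],[0,0,0,0,0.6],[0,0,0,0,0.6]]]' 30;  python3 -m inch '[[[0,0,0.03,0,0.6],[0,0,0.06,0,0.6],[0,0,0.06,0,0.6]]]'; python3 -c "
from h import *
snap('wrist','w5')"
```

```text
time_s: 5.28
tcp_pos: [0.4537, -0.0391, 0.278]
tool_rot: [-0.529, 0.469, -0.47, 0.529]
ft_force: [0.2, -0.3, 2.4]
gripper_width: 0.0457
time_s: 5.65
tcp_pos: [0.4535, -0.0391, 0.2802]
tool_rot: [0.529, -0.47, 0.469, -0.529]
ft_force: [0.1, 0.3, -1.2]
gripper_width: 0.0456
```

View pics/w5.png

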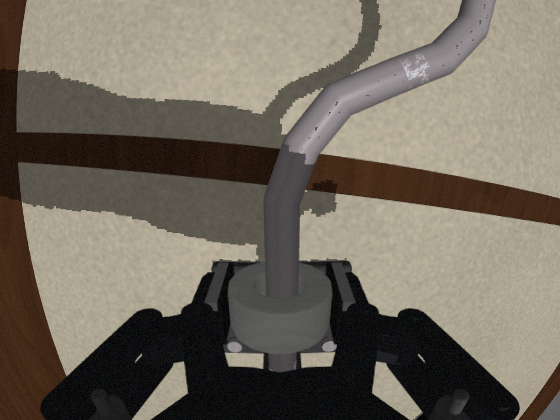

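```bash
python3 - <<'E'
from path import *
p0,a0=np.array([.4535,-.0391]),np.radians(96.65)
for s in list(range(70,340,6)):
    p,a=at(s/1000);d=(p-p0)/.04;print(s,np.round(p,4),'u',np.round(d,2),round(np.degrees(a-a0)/6,2))
E
python3 -m inch '[[[0,0,0.04,0,0.6],[0,0,0.04,0,0.6]]]'
```

```text
70 [ 0.4533 -0.038 ] u [-0.    0.03] 0.0
76 [ 0.4526 -0.032 ] u [-0.02  0.18] 0.0
82 [ 0.4519 -0.0261] u [-0.04  0.33] 0.0
88 [ 0.4512 -0.0201] u [-0.06  0.47] 0.0
94 [ 0.4505 -0.0142] u [-0.07  0.62] 0.0
100 [ 0.4499 -0.0082] u [-0.09  0.77] 0.0
106 [ 0.4492 -0.0022] u [-0.11  0.92] 0.0
112 [0.4485 0.0037] u [-0.13  1.07] 0.0
118 [0.4478 0.0097] u [-0.14  1.22] 0.0
124 [0.4473 0.0157] u [-0.16  1.37] -0.97
130 [0.4476 0.0216] u [-0.15  1.52] -2.41
136 [0.4489 0.0275] u [-0.11  1.67] -3.86
142 [0.451  0.0331] u [-0.06  1.81] -5.31
148 [0.454  0.0383] u [0.01 1.94] -6.76
154 [0.4577 0.043 ] u [0.11 2.05] -8.21
160 [0.4621 0.0471] u [0.21 2.16] -9.66
166 [0.467  0.0505] u [0.34 2.24] -10.62
172 [0.472  0.0538] u [0.46 2.32] -10.62
178 [0.4771 0.0571] u [0.59 2.4 ] -10.62
184 [0.4821 0.0603] u [0.72 2.49] -10.62
190 [0.4872 0.0636] u [0.84 2.57] -10.62
196 [0.4922 0.0668] u [0.97 2.65] -10.62
202 [0.4972 0.0701] u [1.09 2.73] -10.62
208 [0.5023 0.0734] u [1.22 2.81] -10.62
214 [0.5072 0.0767] u [1.34 2.9 ] -9.85
220 [0.5117 0.0807] u [1.45 3.  ] -8.27
226 [0.5154 0.0855] u [1.55 3.11] -6.69
232 [0.5183 0.0907] u [1.62 3.25] -5.1
238 [0.5202 0.0964] u [1.67 3.39] -3.52
244 [0.5212 0.1023] u [1.69 3.53] -1.94
250 [0.5213 0.1083] u [1.69 3.68] -0.35
256 [0.5203 0.1142] u [1.67 3.83] 0.99
262 [0.519 0.12 ] u [1.64 3.98] 0.99
268 [0.5177 0.1259] u [1.6  4.13] 0.99
274 [0.5164 0.1318] u [1.57 4.27] 0.99
280 [0.5151 0.1376] u [1.54 4.42] 0.99
286 [0.5138 0.1435] u [1.51 4.56] 0.99
292 [0.5125 0.1493] u [1.47 4.71] 0.99
298 [0.5112 0.1552] u [1.44 4.86] 0.99
304 [0.5099 0.161 ] u [1.41 5.  ] 0.99
310 [0.5086 0.1669] u [1.38 5.15] 0.99
316 [0.5072 0.1727] u [1.34 5.3 ] 0.99
322 [0.5059 0.1786] u [1.31 5.44] 0.99
328 [0.5046 0.1845] u [1.28 5.59] 0.99
334 [0.5033 0.1903] u [1.25 5.74] 0.99
time_s: 5.95
tcp_pos: [0.4537, -0.0391, 0.282]
tool_rot: [-0.529, 0.469, -0.47, 0.529]
ft_force: [0.5, 0.7, -0.8]
gripper_width: 0.0455
```

```bash
python3 -m inch '[[[-0.01,0.09,0,0,0.6],[-0.02,0.18,0,0,0.6],[-0.03,0.26,0,0,0.6],[-0.04,0.33,0,0,0.6]]]';python3 -m inch '[[[-0.01,0.08,0,0,0.6],[-0.02,0.16,0,0,0.6],[-0.03,0.24,0,0,0.6],[-0.04,0.32,0,0,0.6],[-0.05,0.4,0,0,0.6],[-0.06,0.5,0,0,0.6],[-0.07,0.59,0,0,0.6],[-0.07,0.59,0,0,0.6]]]'; python3 -c "
from h import *
snap('wrist','w6')"
```

```text
time_s: 6.45
tcp_pos: [0.452, -0.0256, 0.2819]
tool_rot: [0.529, -0.469, 0.469, -0.529]
ft_force: [0.1, -0.1, -0.8]
gripper_width: 0.0452
time_s: 7.45
tcp_pos: [0.4492, -0.002, 0.2819]
tool_rot: [0.529, -0.469, 0.469, -0.529]
ft_force: [0.6, 0.4, -2.7]
gripper_width: 0.0456
```

View pics/w6.png

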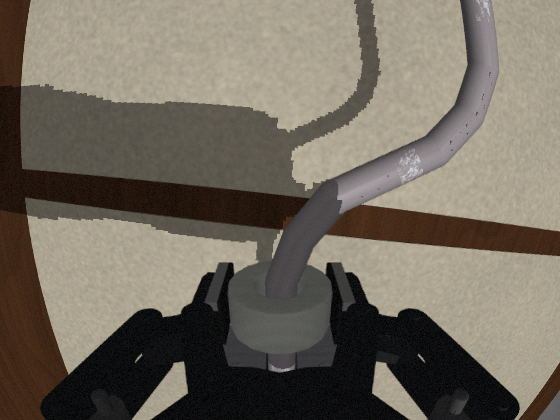

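```bash
python3 -m inch '[[[0,0,0,0,0.6]]]';python3 -m inch '[[[0,0,-0.025,0,0.6],[0,0,-0.025,0,0.6]]]';python3 -m inch '[[[0,0,0,0,0.6]]]'
```

```text
time_s: 7.62
tcp_pos: [0.4492, -0.0023, 0.2819]
tool_rot: [0.529, -0.469, 0.469, -0.529]
ft_force: [1.1, -0.7, -1.5]
gripper_width: 0.0457
time_s: 7.88
tcp_pos: [0.4492, -0.0024, 0.2808]
tool_rot: [0.529, -0.47, 0.469, -0.529]
ft_force: [-1.1, 0.2, -1.2]
gripper_width: 0.0455
time_s: 8.0
tcp_pos: [0.4492, -0.0024, 0.2808]
tool_rot: [0.529, -0.47, 0.469, -0.529]
ft_force: [-0.3, -0.2, -0.7]
gripper_width: 0.0456
```

```bash
python3 -m inch '[[[-0.01,0.08,0,0,0.6],[-0.02,0.15,0,0,0.6],[-0.03,0.23,0,0,0.6],[-0.03,0.30,0,0,0.6],[-0.04,0.38,0,-0.3,0.6],[-0.05,0.45,0,-0.97,0.6],[-0.05,0.45,0,-0.97,0.6]]]';python3 -m inch '[[[0,0.04,0,-0.35,0.6],[0,0.08,0,-0.7,0.6],[0.01,0.11,0,-1.1,0.6],[0.01,0.15,0,-1.44,0.6],[0.02,0.19,0,-1.8,0.6],[0.03,0.23,0,-2.15,0.6],[0.05,0.3,0,-2.9,0.6],[0.05,0.3,0,-2.9,0.6]]]'; python3 -c "
from h import *
snap('wrist','w7')"
```

```text
time_s: 8.88
tcp_pos: [0.4479, 0.0159, 0.2812]
tool_rot: [-0.504, 0.495, -0.496, 0.505]
ft_force: [4.4, 0.1, -1.3]
gripper_width: 0.0454
time_s: 9.88
tcp_pos: [0.4498, 0.0276, 0.2811]
tool_rot: [0.424, -0.566, 0.566, -0.424]
ft_force: [4.2, -2.5, -0.4]
gripper_width: 0.0454
```

View pics/w7.png

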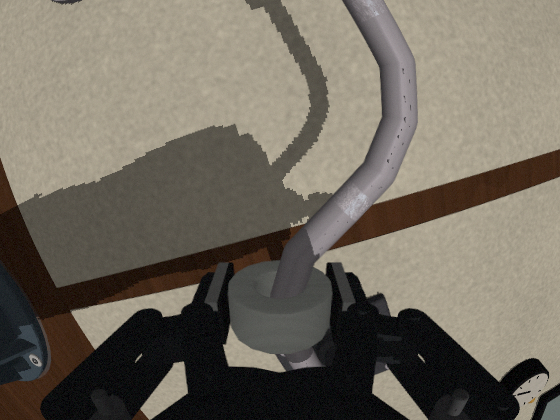

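```bash
python3 -m inch '[[[0.03,0,0,0,0.6],[0.05,-0.01,0,0,0.6],[0.05,-0.01,0,0,0.6]]]'; python3 -m inch '[[[0.03,-0.01,0,0,0.6],[0.03,-0.01,0,0,0.6]]]'
```

```text
time_s: 10.3
tcp_pos: [0.4508, 0.0274, 0.2806]
tool_rot: [-0.424, 0.567, -0.566, 0.423]
ft_force: [-0.3, 0.1, -0.8]
gripper_width: 0.0456
time_s: 10.55
tcp_pos: [0.4524, 0.0269, 0.2808]
tool_rot: [-0.424, 0.566, -0.566, 0.423]
ft_force: [0.2, -0.2, -1.3]
gripper_width: 0.0457
```

```bash
python3 -m inch '[[[0,0.05,0,-0.5,0.6],[0,0.09,0,-1,0.6],[0.01,0.13,0,-1.45,0.6],[0.03,0.17,0,-1.9,0.6],[0.05,0.21,0,-2.4,0.6],[0.08,0.26,0,-2.9,0.6],[0.08,0.26,0,-2.9,0.6]]]'; python3 -c "
from h import *
snap('wrist','w8')"
```

```text
time_s: 11.42
tcp_pos: [0.4559, 0.0374, 0.281]
tool_rot: [0.333, -0.624, 0.624, -0.333]
ft_force: [3.0, 0.2, -1.7]
gripper_width: 0.0458
```

View pics/w8.png

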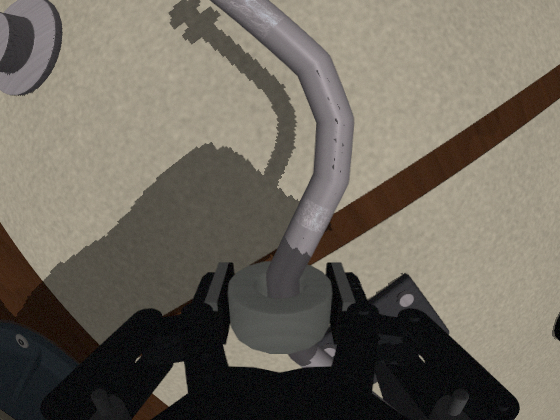

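```bash
python3 -m inch '[[[0.03,-0.02,0,0,0.6],[0.04,-0.02,0,0,0.6],[0.04,-0.02,0,0,0.6]]]'; python3 -m inch '[[[0.04,0.04,0,-0.2,0.6],[0.07,0.08,0,-0.7,0.6],[0.1,0.11,0,-1.2,0.6],[0.1,0.11,0,-1.2,0.6]]]'
```

```text
time_s: 11.85
tcp_pos: [0.4571, 0.0365, 0.2808]
tool_rot: [-0.333, 0.624, -0.624, 0.333]
ft_force: [0.0, 0.4, -2.4]
gripper_width: 0.0451
time_s: 12.35
tcp_pos: [0.4613, 0.041, 0.2808]
tool_rot: [-0.293, 0.644, -0.643, 0.293]
ft_force: [-0.4, -0.7, -0.9]
gripper_width: 0.0453
```

```bash
python3 -m inch '[[[0.03,0.05,0,-0.5,0.6],[0.06,0.1,0,-1,0.6],[0.11,0.15,0,-1.5,0.6],[0.17,0.19,0,-2.1,0.6],[0.17,0.19,0,-2.1,0.6]]]'; python3 -c "
from h import *
snap('wrist','w9')"
```

```text
time_s: 12.98
tcp_pos: [0.4681, 0.0486, 0.2808]
tool_rot: [-0.221, 0.672, -0.672, 0.221]
ft_force: [-0.4, -0.4, -1.2]
gripper_width: 0.0454
```

View pics/w9.png

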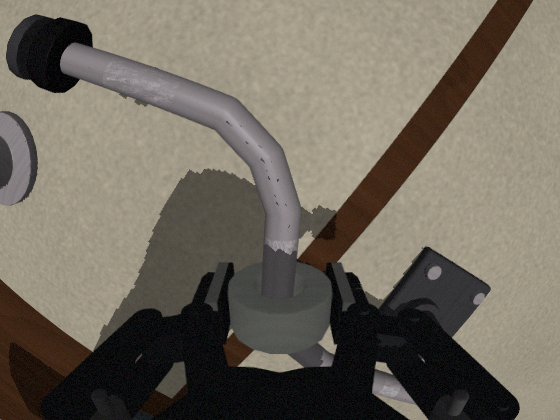

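```bash
python3 - <<'E'
from path import *
a=load('w9');im=cv2.resize(np.ascontiguousarray(a['im'][...,::-1]),None,fx=1.4,fy=1.4)
for k in range(160,330,4):
    q=proj(a,[*at(k/1000)[0],.13],True);cv2.circle(im,(int(1.4*q[0]+.7),int(1.4*q[1]+.7)),1,(0,0,255) if k%20 else (0,255,0),-1)
cv2.imwrite('pics/p9.png',im)
E
python3 -m inch '[[[0.05,0.05,0,-0.2,0.6],[0.11,0.1,0,-0.56,0.6],[0.24,0.19,0,-0.56,0.6],[0.36,0.27,0,-0.56,0.6],[0.49,0.35,0,-0.56,0.6],[0.49,0.35,0,-0.56,0.6]]]'
```

```text
time_s: 13.78
tcp_pos: [0.4881, 0.0628, 0.2808]
tool_rot: [-0.201, 0.678, -0.678, 0.201]
ft_force: [-0.2, -0.2, -1.9]
gripper_width: 0.0454
```

View pics/p9.png

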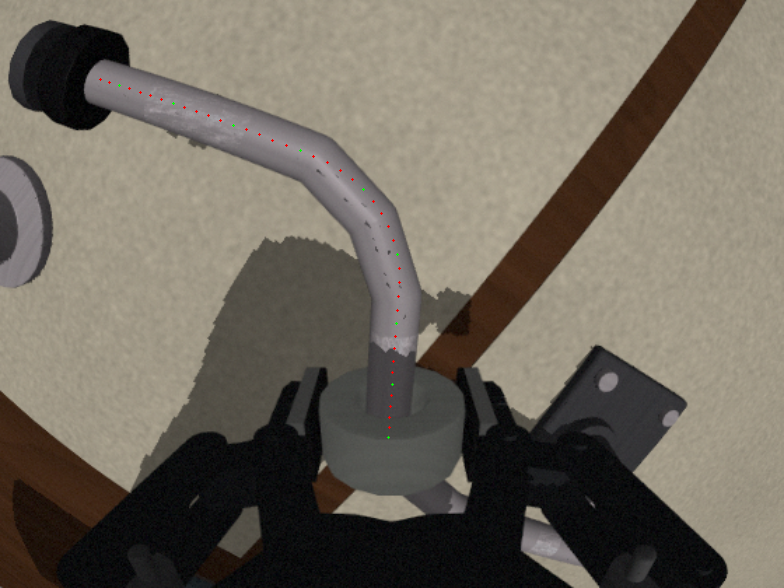

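```bash
python3 -m inch '[[[0.05,0.05,0,0,0.6],[0.1,0.1,0,0,0.6],[0.17,0.14,0,0,0.6],[0.23,0.18,0,0,0.6],[0.29,0.23,0,0,0.6],[0.35,0.28,0,0,0.6],[0.35,0.28,0,0,0.6]]]'; python3 -m inch '[[[0.05,0.05,0,0.3,0.6],[0.11,0.1,0,0.7,0.6],[0.15,0.15,0,1.5,0.6],[0.2,0.21,0,2.2,0.6],[0.2,0.21,0,2.2,0.6]]]';python3 -c "
from h import *
snap('wrist','w10')"
```

```text
time_s: 14.65
tcp_pos: [0.5018, 0.0739, 0.2808]
tool_rot: [-0.201, 0.678, -0.678, 0.201]
ft_force: [0.6, 0.3, 0.5]
gripper_width: 0.0452
time_s: 15.28
tcp_pos: [0.5097, 0.0823, 0.2809]
tool_rot: [-0.278, 0.65, -0.65, 0.278]
ft_force: [0.3, 0.2, -1.3]
gripper_width: 0.0454
```

View pics/w10.png

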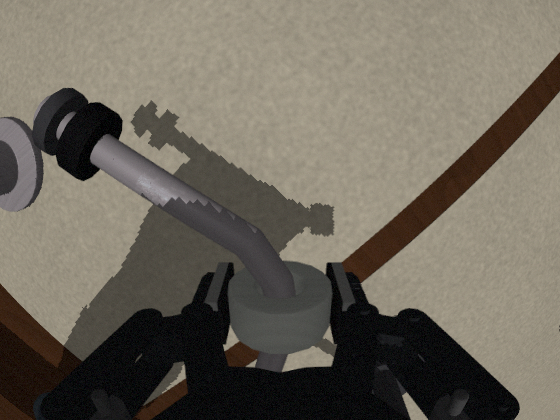

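```bash
python3 -m inch '[[[0.04,0.05,0,0.8,0.6],[0.09,0.11,0,1.6,0.6],[0.13,0.17,0,2.4,0.6],[0.16,0.23,0,3.2,0.6],[0.16,0.23,0,3.2,0.6]]]'; python3 -c "
from h import *
snap('wrist','w11')"
```

```text
time_s: 15.95
tcp_pos: [0.516, 0.0913, 0.2809]
tool_rot: [-0.382, 0.595, -0.595, 0.382]
ft_force: [0.1, -0.5, -1.1]
gripper_width: 0.0456
```

View pics/w11.png

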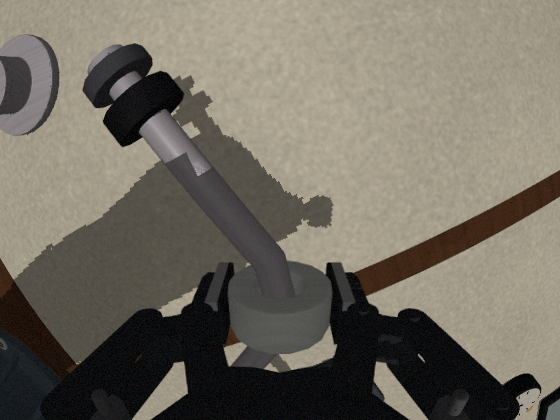

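```bash
python3 -m inch '[[[0.02,0.07,0,0.8,0.6],[0.04,0.14,0,1.6,0.6],[0.06,0.21,0,2.4,0.6],[0.08,0.28,0,3.2,0.6],[0.08,0.28,0,3.2,0.6]]]'; python3 -c "
from h import *
snap('wrist','w12')"
```

```text
time_s: 16.62
tcp_pos: [0.5191, 0.1025, 0.2808]
tool_rot: [-0.475, 0.524, -0.523, 0.475]
ft_force: [-0.1, -0.0, -0.8]
gripper_width: 0.0456
```

View pics/w12.png

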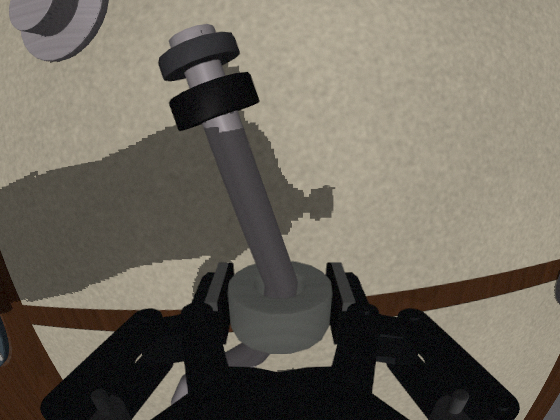

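```bash
python3 -m inch '[[[0.01,0.07,0,0.7,0.6],[0.02,0.14,0,1.4,0.6],[0.02,0.21,0,2,0.6],[0.01,0.29,0,2.6,0.6],[0,0.36,0,3,0.6],[-0.01,0.44,0,3,0.6],[-0.01,0.44,0,3,0.6]]]'; python3 -c "
from h import *
snap('wrist','w13')"
```

```text
time_s: 17.55
tcp_pos: [0.5188, 0.1203, 0.2809]
tool_rot: [0.552, -0.442, 0.442, -0.552]
ft_force: [-0.2, 0.2, -1.2]
gripper_width: 0.0458
```

View pics/w13.png

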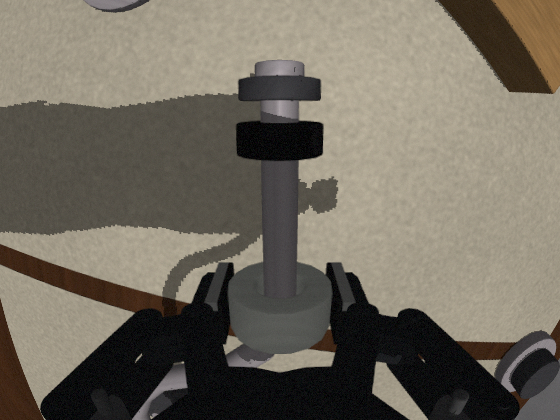

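Both bends are passed and the collar lines up with the last straight (rod at x≈280, bush rows 122–158, flange rows 77–100). Next I'll measure the bush and flange.

```bash
python3 - <<'E'
from path import *
a=load('w13')
im=a['im'][50:310,220:340,::-1];cv2.imwrite('pics/z13.png',cv2.resize(im,None,fx=2.3,fy=2.3,interpolation=cv2.INTER_CUBIC))
g=a['im'].astype(int).max(2)
print('left col245',[(v,g[v,245]) for v in range(72,164,2)])
for v,z in((158,.13),(157.5,.13),(121,.146),(99.5,.13),(99.5,.14)):
    p=onz(a,(245,v),z,True);d=u(h[2]);print(v,z,p,'along from TCP',np.dot(p[:2]-[.5188,.1203],d))
E
```

```text
left col245 [(72, np.int64(180)), (74, np.int64(181)), (76, np.int64(184)), (78, np.int64(46)), (80, np.int64(41)), (82, np.int64(42)), (84, np.int64(44)), (86, np.int64(43)), (88, np.int64(41)), (90, np.int64(42)), (92, np.int64(45)), (94, np.int64(44)), (96, np.int64(43)), (98, np.int64(42)), (100, np.int64(30)), (102, np.int64(86)), (104, np.int64(84)), (106, np.int64(85)), (108, np.int64(87)), (110, np.int64(84)), (112, np.int64(86)), (114, np.int64(87)), (116, np.int64(85)), (118, np.int64(84)), (120, np.int64(85)), (122, np.int64(6)), (124, np.int64(1)), (126, np.int64(15)), (128, np.int64(8)), (130, np.int64(12)), (132, np.int64(17)), (134, np.int64(10)), (136, np.int64(1)), (138, np.int64(6)), (140, np.int64(18)), (142, np.int64(3)), (144, np.int64(11)), (146, np.int64(13)), (148, np.int64(3)), (150, np.int64(11)), (152, np.int64(11)), (154, np.int64(0)), (156, np.int64(15)), (158, np.int64(61)), (160, np.int64(86)), (162, np.int64(85))]
158 0.13 [0.49160394 0.180308   0.13      ] along from TCP 0.06448946646681002
157.5 0.13 [0.49156708 0.18049414 0.13      ] along from TCP 0.06467916153012751
121 0.146 [0.49033594 0.19499633 0.146     ] along from TCP 0.07910152954813403
99.5 0.13 [0.48723755 0.20166021 0.13      ] along from TCP 0.08628011530347326
99.5 0.14 [0.4882946  0.20170924 0.14      ] along from TCP 0.08609784075195841
```

View pics/z13.png

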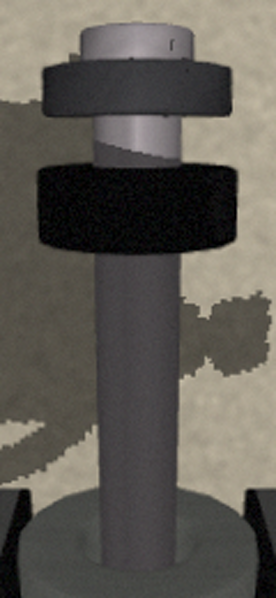

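```bash
python3 -m inch '[[[-0.03,0.14,0,0,0.6],[-0.06,0.28,0,0,0.6],[-0.09,0.42,0,0,0.6],[-0.12,0.56,0,0,0.6],[-0.15,0.7,0,0,0.6],[-0.18,0.84,0,0,0.6],[-0.2,0.94,0,0,0.6],[-0.2,0.94,0,0,0.6]]]'; python3 -m inch '[[[-0.01,0.03,0,0,0.6],[-0.02,0.07,0,0,0.6],[-0.02,0.1,0,0,0.6],[-0.02,0.1,0,0,0.6]]]';python3 -c "
from h import *
snap('wrist','w14')"
```

```text
time_s: 18.6
tcp_pos: [0.5108, 0.158, 0.2809]
tool_rot: [0.552, -0.442, 0.442, -0.552]
ft_force: [0.3, 1.0, -1.8]
gripper_width: 0.0456
time_s: 19.1
tcp_pos: [0.5101, 0.1617, 0.2809]
tool_rot: [0.552, -0.442, 0.442, -0.552]
ft_force: [0.1, 0.4, -1.2]
gripper_width: 0.0451
```

View pics/w14.png

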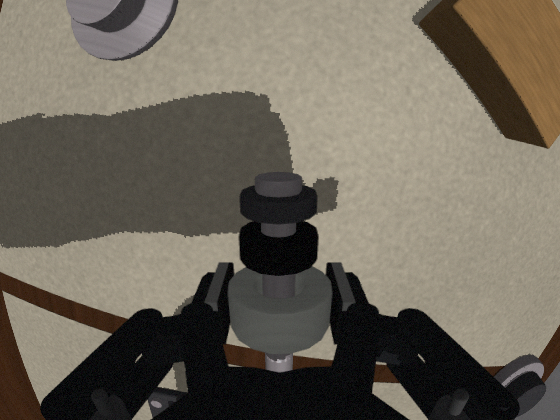

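Free so far, about 11 mm from contact. I'll approach in small steps.

```bash
python3 -m inch '[[[-0.01,0.05,0,0,0.6],[-0.02,0.1,0,0,0.6],[-0.03,0.15,0,0,0.6],[-0.04,0.2,0,0,0.6],[-0.05,0.22,0,0,0.6],[-0.05,0.22,0,0,0.6]]]'; for i in 1 2 3; do python3 -m inch '[[[0,0.01,0,0,0.6],[-0.01,0.03,0,0,0.6],[-0.01,0.03,0,0,0.6]]]'|egrep 'tcp|force'; done
```

```text
time_s: 19.9
tcp_pos: [0.508, 0.1706, 0.2809]
tool_rot: [0.552, -0.442, 0.442, -0.552]
ft_force: [0.1, -0.4, -0.6]
gripper_width: 0.0454
tcp_pos: [0.5076, 0.1717, 0.2809]
ft_force: [-0.3, -0.2, -1.9]
tcp_pos: [0.5072, 0.173, 0.2809]
ft_force: [0.5, 0.8, -1.3]
tcp_pos: [0.5068, 0.1742, 0.2809]
ft_force: [-0.4, 0.3, -1.0]
```

```bash
for i in 1 2 3; do python3 -m inch '[[[0,0.01,0,0,0.6],[-0.01,0.03,0,0,0.6],[-0.01,0.03,0,0,0.6]]]'|egrep 'tcp|force'; done; python3 -c "
from h import *
snap('wrist','w15')"
```

```text
tcp_pos: [0.5066, 0.175, 0.2809]
ft_force: [1.8, -4.4, -1.7]
tcp_pos: [0.5063, 0.1762, 0.2809]
ft_force: [2.7, -4.2, -2.3]
tcp_pos: [0.5059, 0.1775, 0.2809]
ft_force: [2.3, -3.3, -2.1]
```

View pics/w15.png

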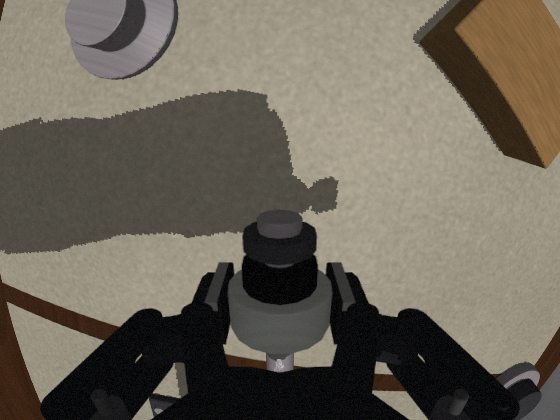

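```bash
python3 -m inch '[[[0,0.01,0,0,0.6],[0,0.03,0,0,0.6],[0,0.03,0,0,0.6]]]'|egrep 'tcp|force'; for i in 1 2 3; do python3 -m inch '[[[0,0.01,0,0,0.6],[-0.01,0.03,0,0,0.6],[-0.01,0.03,0,0,0.6]]]'|egrep 'tcp|force'; done
```

```text
tcp_pos: [0.5058, 0.1786, 0.2809]
ft_force: [2.2, -4.4, -0.6]
tcp_pos: [0.5054, 0.1799, 0.2809]
ft_force: [3.0, -4.9, -1.3]
tcp_pos: [0.5051, 0.1811, 0.2809]
ft_force: [3.2, -4.4, -1.1]
tcp_pos: [0.5047, 0.1823, 0.281]
ft_force: [4.2, -4.0, -2.5]
```

```bash
python3 -m inch '[[[0.02,0,0,0,0.6],[0.03,0.01,0,0,0.6],[0.03,0.01,0,0,0.6]]]'|egrep 'tcp|force'; python3 -m inch '[[[0,0.01,0,0,0.6],[0,0.02,0,0,0.6],[0,0.02,0,0,0.6]]]'|egrep 'tcp|force';python3 -c "
from h import *
snap('wrist','w16')
a=load('w16');im=a['im'][190:300,220:340,::-1];cv2.imwrite('pics/z16.png',cv2.resize(im,None,fx=5,fy=5,interpolation=cv2.INTER_CUBIC))"
```

```text
tcp_pos: [0.5053, 0.1826, 0.2807]
ft_force: [0.3, -6.2, -0.4]
tcp_pos: [0.5053, 0.1829, 0.2807]
ft_force: [-0.2, -9.9, 1.6]
```

View pics/z16.png

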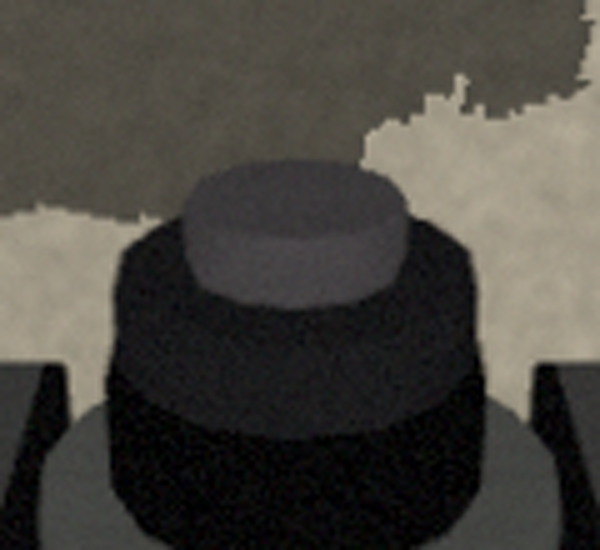

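Force rose from about 5 to 10 N and the advance stopped, which suggests the bush has reached the flange. A small extra push will confirm.

```bash
python3 -m inch '[[[0,0.01,0,0,0.6],[0,0.01,0,0,0.6],[0,0.01,0,0,0.6]]]'|egrep 'tcp|force';python3 -c "
from h import *
snap('wrist','w17');snap('side','s17');snap('scene','c17')
a=load('s17');im=a['im'][200:300,220:330,::-1];A=cv2.resize(im,(440,400),interpolation=cv2.INTER_CUBIC)
a=load('c17');im=a['im'][140:220,290:380,::-1];B=cv2.resize(im,(360,400),interpolation=cv2.INTER_CUBIC)
cv2.imwrite('pics/z17.png',np.hstack([A,B[:,:360]]))"
```

```text
tcp_pos: [0.5053, 0.183, 0.2807]
ft_force: [1.1, -11.2, 1.2]
```

View pics/z17.png

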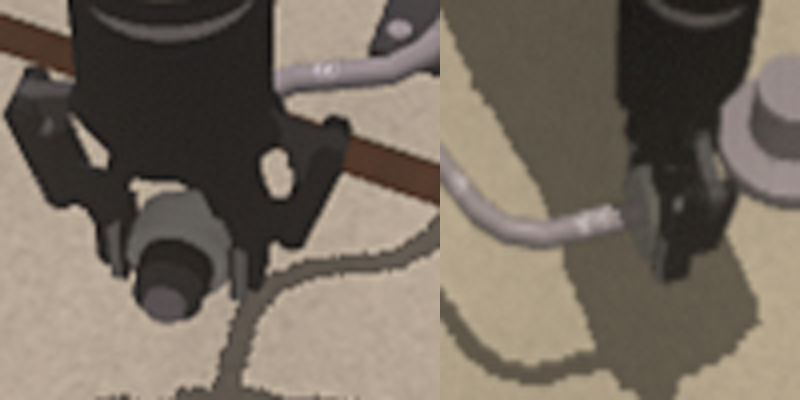

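```bash
python3 -m inch '[[[0,-0.01,0,0,0.6],[0,-0.02,0,0,0.6],[0,-0.02,-0.03,0,0.6],[0,-0.02,-0.06,0,0.6],[0,-0.02,-0.06,0,0.6]]]'; python3 -m inch '[[[0,0,0,0,0.55],[0,0,0,0,0.5],[0,0,0,0,0.42],[0,0,0,0,0.35],[0,0,0,0,0.2],[0,0,0,0,0],[0,0,0,0,0],[0,0,0,0,0]]]' 20; python3 -c "
from h import *
snap('wrist','w18')"
```

```text
time_s: 25.65
tcp_pos: [0.5057, 0.1828, 0.2785]
tool_rot: [0.552, -0.442, 0.443, -0.551]
ft_force: [1.6, -7.5, 0.5]
gripper_width: 0.0455
time_s: 26.65
tcp_pos: [0.5056, 0.1833, 0.2785]
tool_rot: [0.552, -0.442, 0.442, -0.552]
ft_force: [-0.2, 1.1, -0.2]
gripper_width: 0.0854
```

View pics/w18.png

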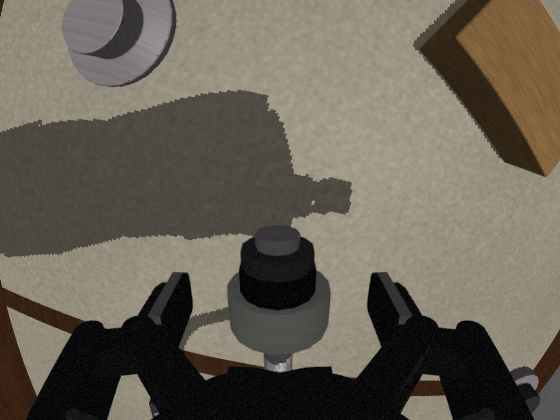

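Released cleanly. Next I'll lift clear and back the camera off to check the gap between bush and flange.

```bash
python3 -m inch '[[[0,0,0.5,0,0],[0,0,1,0,0],[0,0,2,0,0],[0.05,-0.3,2.5,0,0],[0.1,-0.7,2.8,0,0],[0.1,-0.7,2.8,0,0],[0.1,-0.7,2.8,0,0]]]'; python3 -c "
from h import *
snap('wrist','w19');snap('side','s19')
a=load('w19');im=a['im'][80:280,200:360,::-1];A=cv2.resize(im,(480,600),interpolation=cv2.INTER_CUBIC)
a=load('s19');im=a['im'][230:290,240:300,::-1];B=cv2.resize(im,(320,320),interpolation=cv2.INTER_CUBIC);B=np.vstack([B,np.zeros((280,320,3),np.uint8)])
cv2.imwrite('pics/z19.png',np.hstack([A,B]))"
```

```text
time_s: 27.58
tcp_pos: [0.5095, 0.1551, 0.3895]
tool_rot: [0.552, -0.443, 0.442, -0.551]
ft_force: [1.0, 0.2, -0.5]
gripper_width: 0.0852
```

View pics/z19.png

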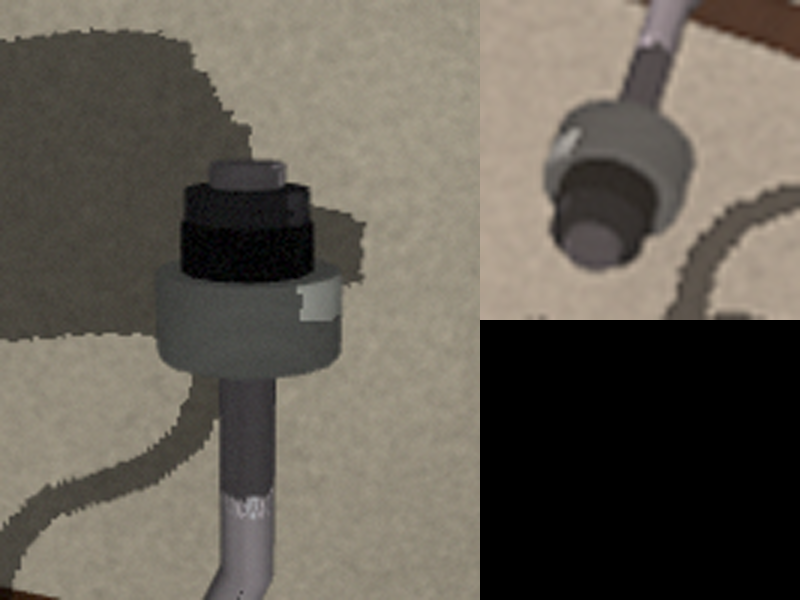

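View pics/w19.png

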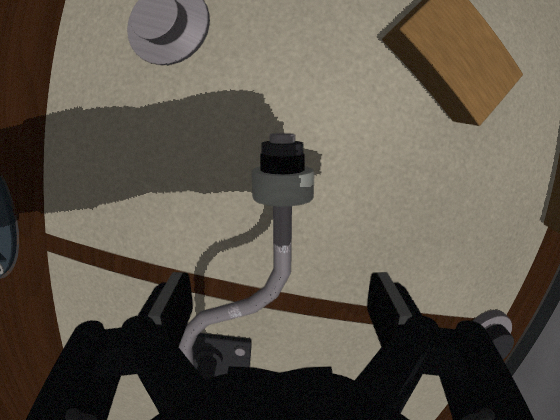

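```bash
python3 - <<'E'
from path import *
a=load('w19');d=u(h[2]);o=np.array(at(.3)[0])
im=a['im'].astype(int).max(2)
for c in (263,266,299,302): print(c,im[136:182,c].tolist())
for v in (143,144,154,171,172,173): p=onz(a,(264,v),.13,True);print(v,round(np.dot(p[:2]-o,d)*1e3,2))
E
```

```text
263 [71, 70, 72, 76, 76, 77, 21, 21, 23, 22, 13, 10, 24, 25, 19, 17, 27, 17, 15, 14, 20, 0, 8, 3, 15, 8, 12, 9, 12, 6, 7, 14, 2, 14, 17, 8, 48, 62, 63, 69, 70, 71, 75, 75, 72, 73]
266 [73, 71, 71, 73, 69, 37, 22, 19, 20, 15, 21, 21, 21, 20, 27, 24, 22, 26, 28, 12, 15, 18, 10, 0, 14, 2, 8, 12, 13, 1, 4, 5, 9, 9, 14, 14, 2, 61, 57, 72, 75, 71, 73, 76, 73, 72]
299 [150, 150, 154, 152, 149, 84, 24, 27, 35, 43, 43, 41, 38, 41, 40, 38, 37, 36, 33, 27, 8, 15, 11, 3, 16, 12, 7, 15, 17, 15, 16, 14, 4, 8, 7, 15, 21, 58, 68, 112, 140, 143, 78, 73, 76, 71]
302 [151, 148, 148, 148, 149, 156, 59, 59, 27, 35, 40, 45, 42, 38, 33, 31, 27, 27, 18, 16, 4, 15, 17, 13, 4, 12, 13, 4, 5, 5, 5, 0, 3, 5, 13, 34, 61, 61, 75, 130, 132, 137, 137, 134, 136, 139]
143 55.68
144 54.96
154 47.8
171 35.47
172 34.74
173 34.0
```

Along the columns at the bush's edges, the dark flange runs straight into the black bush with no bright row between them. The stop force agrees with this, so I'm handing in.

```bash
python3 -c "
from h import *
print(finish_job(), sensors.state()['time_s'])"
```

```text
the job is handed in; nothing more can be done
the job is handed in; nothing more can be done
```

The collar was slid round both bends up to the bush and pushed it home against the end flange. I then lowered it onto the rod, released it and handed the job in at about 28 s of the 70 s allowed. No verdict was reported.

- **Route:** I measured the rod from two wrist-camera positions, and its height came out at 131 mm against the stated 130 mm. I pinched the collar from above at 30 N, lifted it clear of the rod, and moved it along in small steps. In bend 1 the rod side-loaded it at about 3–5 N twice; I shifted it towards the inside of the bend each time and the load cleared.
- **Pushing the bush:** it slid at about 5 N. Side load on the collar grew to about 3 N near the end, and I eased it off with a 1 mm shift. The push then rose to 11 N with almost no further movement, which I took as the end stop.
- **Last checks:** the final wrist view shows no gap between bush and flange and the collar against the bush. The fingers were open and clear, and the hub and carton were never touched. I did not measure the gauge, but the arm stayed well away from it.
- **Disagreement:** the bush moved about 8.5 mm by the arm's position, against 9.6 mm estimated from the images. That is within what I could measure, but I have no more exact check that it is fully home.

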